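Shut the mini centrifuge and switch it on

ROBOT

A 7-joint arm with a two-finger parallel gripper is mounted at the origin on a cart in front of the work surface, level with it; the furniture and walls round the work are solid. World frame = base frame: x ahead of the robot, y to its left, z up, the work surface at z = 0. Lengths are in m, angles in rad, forces in N, time in s.
With the tool pointing down it reaches from about 0.425 to 1.025 m from the base axis. Payload 9.4 kg.
Tool frame: the origin (TCP) lies midway between the tips of the shut fingers; the grasp point (between the pads) lies 19 mm behind it; z points along the fingers, y is the line along which they close (so a half turn about z gives the same grasp; the last joint's range is limited). The gripper opens to 85 mm and grips with 20 to 120 N. Pads are 22 mm wide; open, the fingers measure 114 mm over their backs; the gripper's body (76 mm by 85 mm) begins 54 mm behind the grasp point. The pads swing forward as they close: fully open they stand 13 mm farther back than shut.
Start: joints at [-1.315, 0.599, -0.003, 1.599, 0.002, 0.943, -0.08], TCP at [0.237, 0.685, 0.231] pointing down, gripper open.
Joint ranges: [-2.57, 2.57], [-0.35, 1.97], [-1.29, 1.29], [0.11, 2.56], [-1.05, 4.19], [0.11, 1.86], [-2.63, 2.63]. Speed limits (rad/s): [2.22, 2.22, 3.01, 3.01, 3.14, 3.14, 3.14].

INTERFACE

Orientations are given as a rotation vector (axis times angle).
In Python, from plant import ctrl, viewer, ticket gives the robot as it stands.
- The arm moves only by the tool play_rows, never from a script. Its argument "series" is a list of rows, each a list of 7 numbers: the shift along the tool's x, y, z in mm, then the turn, a rotation vector about the tool's x, y, z in rad, then the closure, from 0 (fully open) to 1 (shut). In form: [[tx, ty, tz, ax, ay, az, fingers], ...]. A call has exactly 5 rows; each row shifts and turns the commanded pose from where the row before left it, along the tool's axes as they then stand; what a row does not reach is not made up. A row lasts 1/8 s, in which the tool goes at most 62.5 mm and 10.7 degrees, less where a joint would pass 70% of its speed; a pose out of reach is approached as far as the arm can. A call is refused whole if a number of a shift passes 62.5 or a number of a turn 0.188, either way. A call with a gripper value outside its range is refused whole. The fingers move at their own pace and stop on an object; "newtons" is the grip in N (left out, the last holds). Time passes only in rows, so rows that do not move let the fingers close, or fill a call up. It gives the time, the measured TCP pose, the force, the opening and the grip force at its end, in the units of the state.
- ctrl.observe(): the state, without advancing time (a new reading comes with each control period).
- viewer.grab_frame(name): name is "scene" or "top" or "wrist"; returns a dict with "img" (480x640x3 uint8, red, green, blue), "z_map" (480x640 float32, m along the optical axis (not along the pixel's ray), 0 where there is no reading), "camera_matrix" (3x3 intrinsics, pixels), "pose" (4x4, takes a point from camera to world coordinates); the wrist camera has in their place "T_tool_cam" (4x4, takes a point from camera to tool coordinates, whose origin is the TCP and whose axes are the flange's). Camera axes: x right, y down, z forward; pixel columns grow to the right and rows downward; lengths in m; the calibration is good to about 2 mm. The wrist camera is an equidistant fisheye: a pixel r from the principal point sees the ray r / f radians off the axis. A picture is of the moment at which its call begins: read the wrist's pose just before it.
- ticket.close_job(): hands the job in; it is judged then, once.
The state is a dict: "time": time; "q": joint angles; "qd": joint speeds; "tau": joint torques, N m; "eef_pos": TCP position; "tcp_rot": TCP orientation; "ft_force": force on the tool from outside, world axes, zero at the start; "ft_torque": the same for the moment, N m; "grip_width": finger opening in m; "finger_force": force on a finger pad.
Only numpy, scipy, OpenCV 4.12 (cv2) and the standard library are available. Lean on these libraries where they do the work, as an engineer would, in place of code of your own. Each camera call takes 0.05 s, during which the arm holds its last target. There are 200 camera calls.

TASK

Start the mini centrifuge: with the fingertips, push its clear dome lid down until it is fully shut, and only then press the upper half of the red rocker switch on its front fully in, which turns it on. Push gently, do not slam the lid, grasp or lift nothing, leave the centrifuge standing where it is, and do not disturb the specimen cup, bottle and Petri dish around it. Finish with the hand clear of everything.

Things in the scene. Friction and masses are not known exactly. Their poses are not given: they have to be found in the camera images.
- centrifuge: white mini centrifuge, loose on the bench, 1.1-1.8 kg, 205 x 163 x 127 mm with lid shut. Origin: centre of its underside. -x is its front (switch, knob), z up; turned up to 0.35 rad. Base housing x -88..98, y -81..81, up to z 67 mm. Lid hinge line along y at x +91, z +72 mm. A fixed black knob, radius 10 mm, sticks out in front to x -102 at y +35, z 42 mm; not used.
- centrifuge_dome (a joint): opening angle of the clear dome lid about the hinge line at its rear, rad: 0 shut, 1.4 wide open (starts 0.55 to 0.95). A stiff hinge: it stays where it is left and needs 1 to 2 N at its front all the way. Shut, in the centrifuge frame, it covers x -76..86, y -71..71 mm; flat top x -55..65 at z 126 mm, rounded edge, front wall from z 113 down to its lip at z 68 mm.
- dome_front (a point): point at the middle of the front edge of the dome's flat top, outside; a good place to push. In the centrifuge frame at x -59, y 0, z 126 mm when shut: 150 mm forward of the hinge line and 54 mm above it, and it turns up about that line with the opening angle. Its z axis points out of the flat top.
- centrifuge_switch (a joint): angle of the rocker switch, rad: +0.157 off (upper half sticks out to the front), -0.157 on (upper half fully in); starts off. It stays where it is left and takes about 2 N on its upper edge. On counts from -0.09.
- rocker (a point): middle of the front face of the red rocker switch on the centrifuge's front: x -93, y -36, z 42 mm in the centrifuge frame. 12 mm wide (y), 20 mm high (z 32..52), pivots about its middle line along y, stands 6 mm out of the front face, its upper edge 1.5 mm more when off. Press it in the centrifuge's +x direction at z 44..52 mm; the upper edge goes in about 3 mm.
- cup_mid (a point): specimen cup with orange lid, 65 mm across, 67 mm tall, loose bystander left of the centrifuge; point at its centre, half-way up.
- bottle_mid (a point): small culture bottle with red contents and blue cap, 34 mm across, 117 mm tall, loose bystander right of the centrifuge; point at its centre, half-way up.
- petri_mid (a point): Petri dish with yellowish agar, 84 mm across, 15 mm tall, loose bystander in front of the centrifuge's left half; point at its centre.
Not all that is in view belongs to the job. Leave any turquoise look-alike of the centrifuge alone.

How it is judged:
On the way, in this order (a step that is already met when the one before it is completed fails the run):
1. the dome lid is pushed fully shut, the switch still off (value of joint centrifuge_dome below 0.05 rad and value of joint centrifuge_switch above 0.05 rad), for 0.2 s.
2. the rocker switch is pressed on, the dome shut (value of joint centrifuge_switch below -0.09 rad and value of joint centrifuge_dome below 0.05 rad), for 0.2 s.
At the end, for the whole second after the job is handed in: dome within 0.05 rad of shut, switch at -0.09 rad or beyond (on), centrifuge upright, at rest and within 30 mm of where it stood, each bystander within 20 mm of where it stood (all of step 2 and linear speed of centrifuge below 0.02 m/s and distance of centrifuge from where it was at the start of the episode below 0.03 m and angle between centrifuge's own z axis and vertical below 0.05 rad and distance of each of cup_mid, bottle_mid, petri_mid from where it was at the start of the episode below 0.02 m); the robot touches nothing.
It fails at once if the switch is turned on while the dome is open (value of joint centrifuge_switch below 0 rad and value of joint centrifuge_dome above 0.08 rad).
It fails at once if the lid is slammed (faster than 3 rad/s) (velocity of joint centrifuge_dome below -3 rad/s).
It fails at once if the centrifuge is pushed with more than 40 N (contact force between the arm and centrifuge above 40 N).
It fails at once if the centrifuge is lifted, tipped or shoved away by more than 40 mm (height (world z) of centrifuge above 0.012 m or angle between centrifuge's own z axis and vertical above 0.12 rad or distance of centrifuge from where it was at the start of the episode above 0.04 m).
It fails at once if a bystander is knocked over, lifted or pushed aside (distance of any of cup_mid, bottle_mid, petri_mid from where it was at the start of the episode above 0.02 m).
It also fails if it takes over 56 s, if anything falls off the work surface, if the arm or the gripper's body presses on something with over 40 N, if the wrist force passes 120 N, or if a joint passes its speed limit or range.

## Working session

There is one attempt and no reset: what is moved stays moved. The work goes in short steps, Python scripts to look and compute and a tool call to move; the robot and the scene stay as the last step left them, time stands still between calls to the robot, and variables do not carry over. Pictures are saved under pics/ and viewed, at most 10 in all, crops included, and the job is handed in when it is done.

Besides the shell and the picture viewer there is one more tool, called after "Emit:" as name(argument=value, ...) on one line, values as JSON. play_rows: Moves the arm, as the interface text tells. Its arguments: {"type":"object","properties":{"series":{"type":"array"},"newtons":{"type":"number"}},"required":["series"]}

```bash
mkdir -p pics; ls
python3 - <<'E'
from plant import ctrl, viewer
import cv2, numpy as np
s=ctrl.observe(); print({k:np.round(v,3) for k,v in s.items()})
ims=[]
for n in ("scene","top"):
    f=viewer.grab_frame(n); np.savez(f"{n}.npz",**f)
    cv2.imwrite(f"pics/{n}.png",f["img"][...,::-1]); print(n,f["camera_matrix"],f["pose"])
E
```

```text
pics
{'time': np.float64(0.0), 'q': array([-1.315,  0.6  , -0.003,  1.6  ,  0.002,  0.943, -0.08 ]), 'qd': array([-0.   , -0.001, -0.   , -0.001,  0.002, -0.001, -0.   ]), 'tau': array([ 2.0000e-03, -7.7646e+01,  1.5650e+00, -2.5800e+01,  1.2000e-02,
        9.0000e-03,  0.0000e+00]), 'eef_pos': array([0.237, 0.685, 0.23 ]), 'tcp_rot': array([-5.200e-01, -3.098e+00,  3.000e-03]), 'ft_force': array([-0.092,  0.026, -0.238]), 'ft_torque': array([-0.021, -0.022,  0.036]), 'finger_force': np.float64(0.0), 'grip_width': np.float64(0.085)}
scene [[579.39969072   0.         314.7389575 ]
 [  0.         579.39969072 231.22931311]
 [  0.           0.           1.        ]] [[ 0.89131399  0.37479587 -0.25512237  0.79243824]
 [ 0.45322622 -0.72158802  0.52335143 -0.56337086]
 [ 0.01205671 -0.5820986  -0.81302882  0.93061805]
 [ 0.          0.          0.          1.        ]]
top [[485.98538039   0.         319.83952262]
 [  0.         485.98538039 237.58210682]
 [  0.           0.           1.        ]] [[ 0.00273972 -0.99944805  0.03310728  0.48000355]
 [-0.99998999 -0.00262106  0.00362723  0.00519391]
 [-0.00353845 -0.03311688 -0.99944522  0.94134965]
 [ 0.          0.          0.          1.        ]]
```

View pics/scene.png

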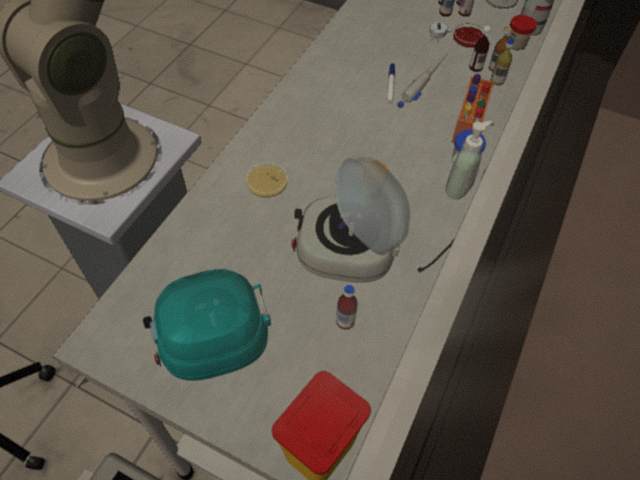

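View pics/top.png

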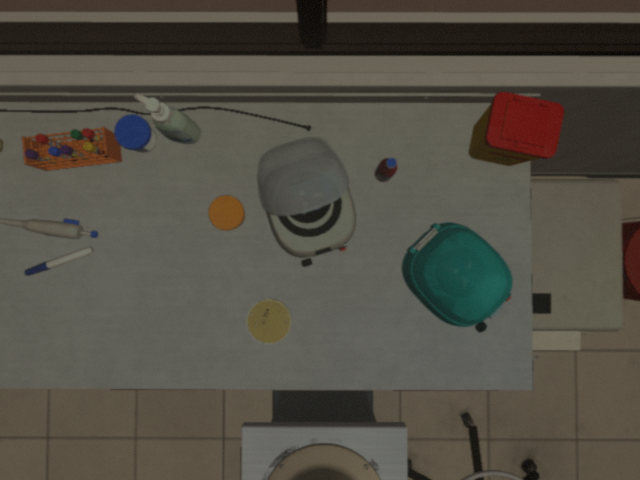

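The scene picture shows two centrifuges. The white one is at scene (350,235) and top (307,200), with an open clear dome. The turquoise look-alike is at scene (210,320) and top (458,275). The white one fits the description, so it is the one to use. In the top view the cup is at (227,213), the bottle at (387,168) and the Petri dish at (269,321). The knob is near (307,262) and the red switch near (343,248). Next is one enlarged crop to confirm.

```bash
cat > h.py <<'E'
import numpy as np, cv2
from scipy.spatial.transform import Rotation as R
def load(n): return dict(np.load(n+".npz"))
def ray(f,u,v):
    K,P=f["camera_matrix"],f["pose"]
    d=P[:3,:3]@np.array([(u-K[0,2])/K[0,0],(v-K[1,2])/K[1,1],1]); return P[:3,3],d
def atz(f,u,v,z):
    o,d=ray(f,u,v); return o+d*(z-o[2])/d[2]
def cloud(f):
    K,P=f["camera_matrix"],f["pose"]; z=f["z_map"]; v,u=np.mgrid[:480,:640]
    p=np.stack([(u-K[0,2])/K[0,0]*z,(v-K[1,2])/K[1,1]*z,z],-1)
    w=p@P[:3,:3].T+P[:3,3]; w[z==0]=np.nan; return w
E
python3 - <<'E'
from h import *
t,s=load("top"),load("scene")
a=cv2.resize(t["img"][130:280,240:400],None,fx=4,fy=4,interpolation=cv2.INTER_CUBIC)[:600,:640]
cv2.imwrite("pics/crop_top.png",np.clip(a[...,::-1].astype(float)*1.5,0,255))
b=cv2.resize(s["img"][150:290,270:430],None,fx=4,fy=4,interpolation=cv2.INTER_CUBIC)
cv2.imwrite("pics/crop_scene.png",np.clip(b[...,::-1].astype(float)*1.3,0,255))
print("cup",atz(t,227,213,.067),"bottle",atz(t,389,164,.117),"petri",atz(t,269,321,.015),"decoy",atz(t,458,275,.1))
print("knob",atz(t,307,262,.042),"sw",atz(t,343,248,.042))
E
```

```text
cup [0.55290705 0.17600612 0.067     ] bottle [ 0.6331369  -0.10938106  0.117     ] petri [0.35209843 0.10456985 0.015     ] decoy [ 0.44387905 -0.23040146  0.1       ]
knob [0.46456708 0.03207051 0.042     ] sw [ 0.49062416 -0.03444128  0.042     ][ WARN:0@0.213] global loadsave.cpp:1063 imwrite_ Unsupported depth image for selected encoder is fallbacked to CV_8U.
```

View pics/crop_top.png

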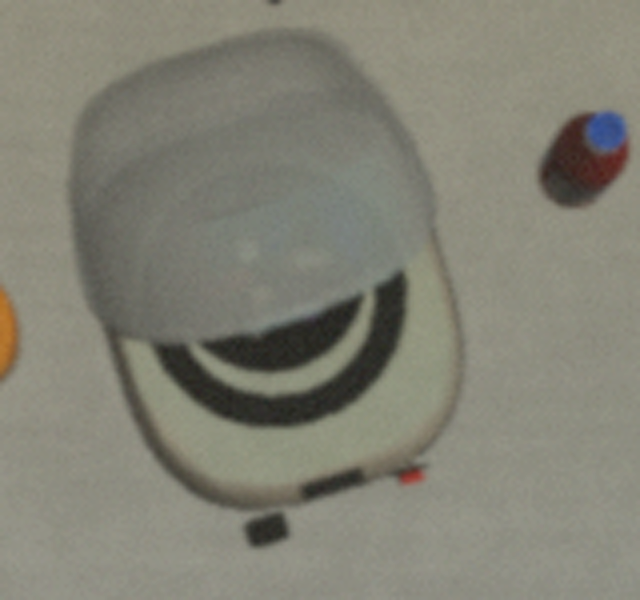

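View pics/crop_scene.png

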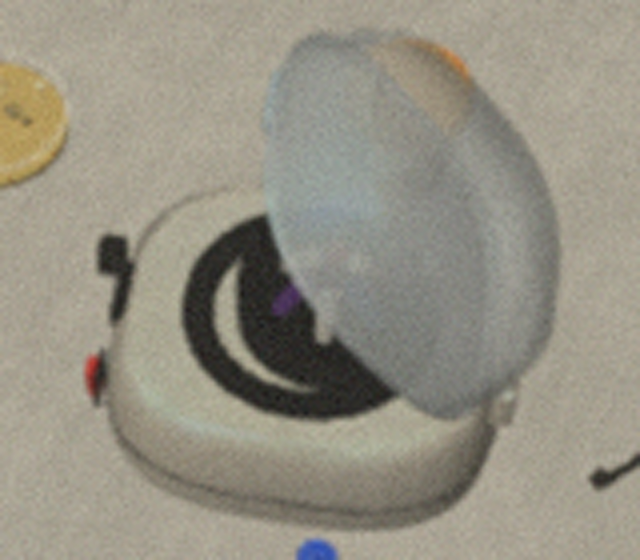

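The crops confirm the white, clear-domed one. In the top crop the knob's front is at about (270,544), full-frame (307.5,266). The red rocker's front is at about (412,484), full-frame (343,251). In the scene crop the rocker is at (93,377) and the knob at (110,255). Next I compute the pose and the dome angle.

Run:
```python
from h import *
from scipy.optimize import least_squares
t,s=load("top"),load("scene")
obs=[(t,307.5,265.8,(-.102,.035,.045)),(t,343,251,(-.0945,-.036,.050)),
     (s,270+93/4,150+377/4,(-.093,-.036,.042)),(s,270+108/4,150+255/4,(-.099,.035,.042))]
def proj(f,w):
    c=f["pose"][:3,:3].T@(w-f["pose"][:3,3]); K=f["camera_matrix"]; return (K@(c/c[2]))[:2]
def W(p,l): c,s_=np.cos(p[2]),np.sin(p[2]); return np.array([p[0]+c*l[0]-s_*l[1],p[1]+s_*l[0]+c*l[1],l[2]])
r=least_squares(lambda p:np.concatenate([proj(f,W(p,np.array(l)))-(u,v) for f,u,v,l in obs]),[.56,.02,.3])
print("pose",r.x,"res",r.fun.round(1))
p=r.x
# deck & dome from the depth, in centrifuge frame
for n,f in (("top",t),("scene",s)):
    w=cloud(f); d=w[...,:2]-p[:2]; c,s_=np.cos(p[2]),np.sin(p[2])
    l=np.stack([c*d[...,0]+s_*d[...,1],-s_*d[...,0]+c*d[...,1],w[...,2]],-1).reshape(-1,3)*1000
    m=(abs(l[:,0])<180)&(abs(l[:,1])<100)
    dk=l[m&(l[:,2]>55)&(l[:,2]<72)]; print(n,"deck y 2-98%",np.percentile(dk[:,1],[1,99]),"xmin",np.percentile(dk[:,0],1),"z",np.median(dk[:,2]))
    a=l[m&(abs(l[:,1])<12)]
    for x in range(-100,181,20):
        q=a[(abs(a[:,0]-x)<6)]
        if len(q): print(x,np.percentile(q[:,2],[5,50,95]).round())
    # dome side extent
    q=l[m&(l[:,2]>120)]; 
    if len(q): print("dome y",np.percentile(q[:,1],[1,99]))
```

```text
pose [0.56709092 0.02714001 0.29903824] res [ 0.3 -0.9  0.6 -1.3 -1.  -1.2 -0.7 -1. ]
top deck y 2-98% [-73.00653311  76.83641392] xmin -85.50825728590277 z 67.42432107544415
-100 [-2.  0.  3.]
-80 [64. 67. 70.]
-60 [65. 68. 71.]
-40 [66. 69. 73.]
-20 [ 83. 206. 213.]
0 [211. 214. 217.]
20 [217. 219. 220.]
40 [208. 211. 214.]
60 [189. 194. 200.]
80 [166. 172. 178.]
100 [136. 144. 151.]
140 [-3.  1.  4.]
160 [-3.  0.  3.]
180 [-3.  2. 13.]
dome y [-90.61881502  70.0168934 ]
scene deck y 2-98% [-78.59396871  61.02414291] xmin -84.7952149503883 z 66.56218625746918
-100 [-3. -1.  1.]
-80 [63. 66. 68.]
-60 [64. 67. 70.]
-40 [65. 67. 72.]
-20 [ 81.  91. 212.]
0 [ 77. 213. 215.]
20 [215. 218. 220.]
40 [206. 210. 213.]
60 [187. 193. 199.]
80 [163. 170. 177.]
100 [ -1. 139. 150.]
120 [-3. -1.  2.]
140 [-3. -0.  2.]
160 [-3. -1.  2.]
180 [-3.  0. 12.]
dome y [-81.2961427   48.66701594]
```

Run:
```python
from h import *
p=[.567,.027,.299]
for n in ("top","scene"):
    f=load(n); w=cloud(f); d=w[...,:2]-p[:2]; c,s_=np.cos(p[2]),np.sin(p[2])
    l=np.stack([c*d[...,0]+s_*d[...,1],-s_*d[...,0]+c*d[...,1]],-1)
    m=(l[...,0]>.04)&(l[...,0]<.09)&(abs(l[...,1])<.045)&(w[...,2]>.14)
    q=w[m]
    for _ in range(4):
        a=np.linalg.lstsq(np.c_[q[:,:2],np.ones(len(q))],q[:,2],rcond=None)[0]
        r=q[:,2]-np.c_[q[:,:2],np.ones(len(q))]@a; q=q[abs(r)<max(.003,1.5*r.std())]
    print(n,len(q),"yaw",np.arctan2(-a[1],-a[0]),"theta",np.arctan(np.hypot(a[0],a[1])),r.std())
    # midline of dome at slices of local x
    for x in (.02,.04,.06,.08):
        k=(abs(l[...,0]-x)<.005)&(w[...,2]>.12)&(abs(l[...,1])<.12); print(x,np.percentile(l[k][:,1],[2,98]).round(3))
```

```text
top 1012 yaw 0.2993828717808524 theta 0.8209530363688737 0.001594050997252779
0.02 [-0.067  0.071]
0.04 [-0.065  0.068]
0.06 [-0.063  0.067]
0.08 [-0.056  0.06 ]
scene 820 yaw 0.2735074447973884 theta 0.8285338579406697 0.0015801567887978607
0.02 [-0.074  0.039]
0.04 [-0.075  0.047]
0.06 [-0.072  0.045]
0.08 [-0.066  0.045]
```

Pose of the white centrifuge: x 0.567, y 0.029, yaw 0.295, lid open about 0.82. I rise, turn the tool to line up with it and close the fingers.

Emit:
play_rows(series=[[0, 0, -14, 0, 0, -0.126, 1], [0, 0, -14, 0, 0, -0.126, 1], [0, 0, -14, 0, 0, -0.126, 1], [0, 0, -14, 0, 0, -0.126, 1], [0, 0, -14, 0, 0, -0.126, 1]], newtons=40)

```text
time: 0.72
eef_pos: [0.2368, 0.6849, 0.3012]
tcp_rot: [0.472, -3.106, 0.001]
ft_force: [-0.1, -0.2, -0.7]
grip_width: 0.0002
finger_force: 0.0
```

Emit:
play_rows(series=[[-10, -48, 0, 0, 0, 0, 1], [-10, -48, 0, 0, 0, 0, 1], [-10, -48, 0, 0, 0, 0, 1], [-10, -48, 0, 0, 0, 0, 1], [-10, -48, 0, 0, 0, 0, 1]])

```text
time: 1.35
eef_pos: [0.3555, 0.4687, 0.301]
tcp_rot: [0.465, -3.107, 0.001]
ft_force: [0.3, 0.2, -0.2]
grip_width: -0.0002
finger_force: 0.0
```

Emit:
play_rows(series=[[-10, -48, 0, 0, 0, 0, 1], [-10, -48, 0, 0, 0, 0, 1], [-10, -48, 0, 0, 0, 0, 1], [-10, -48, 0, 0, 0, 0, 1], [-10, -48, 0, 0, 0, 0, 1]])

```text
time: 1.98
eef_pos: [0.4735, 0.254, 0.3011]
tcp_rot: [0.465, -3.107, 0.0]
ft_force: [-0.5, -0.0, -0.1]
grip_width: -0.0001
finger_force: 0.0
```

Emit:
play_rows(series=[[-10, -49, 0, 0, 0, 0, 1], [-10, -49, 0, 0, 0, 0, 1], [-10, -49, 0, 0, 0, 0, 1], [-10, -49, 5, 0, 0, 0, 1], [-10, -48, 5, 0, 0, 0, 1]])

```text
time: 2.6
eef_pos: [0.5928, 0.0353, 0.291]
tcp_rot: [0.465, -3.107, -0.0]
ft_force: [0.8, 0.7, 0.2]
grip_width: 0.0001
finger_force: 0.0
```

Emit:
play_rows(series=[[0, 0, 15, 0, 0, 0, 1], [0, 0, 15, 0, 0, 0, 1], [0, 0, 12, 0, 0, 0, 1], [0, 0, 10, 0, 0, 0, 1], [0, 0, 6, 0, 0, 0, 1]])

```text
time: 3.22
eef_pos: [0.592, 0.0376, 0.2327]
tcp_rot: [0.467, -3.106, -0.0]
ft_force: [0.1, 0.1, -0.6]
grip_width: 0.0001
finger_force: 0.0
```

```bash
cat > loc.py <<'E'
from h import *
from plant import ctrl, viewer
p=[.567,.029,.295]
s=ctrl.observe(); d=s["eef_pos"][:2]-p[:2]; c,n=np.cos(p[2]),np.sin(p[2])
r=R.from_rotvec(s["tcp_rot"]).as_matrix(); L=np.array([[c,n,0],[-n,c,0],[0,0,1]])
print("t",s["time"],"local mm",np.round([1e3*(c*d[0]+n*d[1]),1e3*(-n*d[0]+c*d[1]),1e3*s["eef_pos"][2]],1),"F loc",(L@s["ft_force"]).round(2)); print("axes loc\n",(L@r).round(3)); print("q",s["q"].round(2))
E
python3 loc.py
python3 - <<'E'
from h import *
from plant import viewer
f=viewer.grab_frame("scene"); b=cv2.resize(f["img"][100:290,250:450],None,fx=3,fy=3)
cv2.imwrite("pics/s2.png",b[...,::-1])
E
```

```text
t 3.225 local mm [ 26.4   0.9 232.7] F loc [ 0.16  0.02 -0.65]
axes loc
 [[-1.    -0.003 -0.   ]
 [-0.003  1.     0.   ]
 [ 0.     0.    -1.   ]]
q [-0.14  0.44 -0.03  1.91  0.02  0.8   1.69]
```

View pics/s2.png

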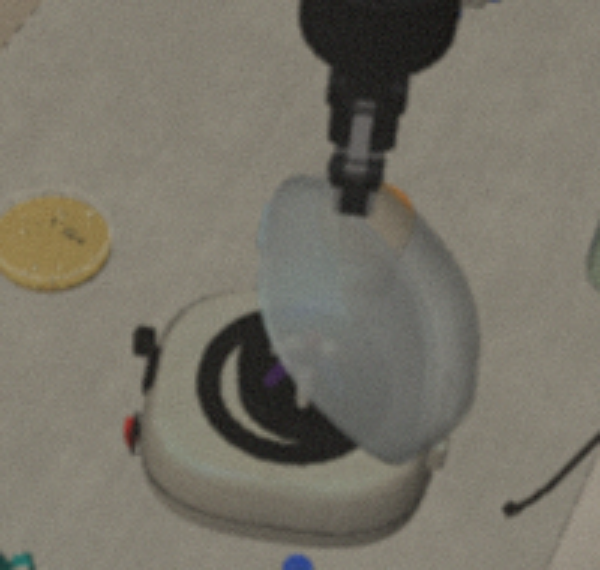

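The fingertips, at crop pixel (352,210), are just above the front edge of the open lid. I push it down along its arc, slowly.

Emit:
play_rows(series=[[0, 0, 8, 0, 0, 0, 1], [0, 0, 8, 0, 0, 0, 1], [5, 0, 4, 0, 0, 0, 1], [5, 0, 4, 0, 0, 0, 1], [5, 0, 4, 0, 0, 0, 1]])

```text
time: 3.9
eef_pos: [0.5765, 0.0318, 0.2069]
tcp_rot: [0.464, -3.106, 0.001]
ft_force: [-10.5, -2.4, 24.6]
grip_width: 0.0001
finger_force: 12.7
```

Emit:
play_rows(series=[[5, 0, 4, 0, 0, 0, 1], [5, 0, 4, 0, 0, 0, 1], [5, 0, 4, 0, 0, 0, 1], [5, 0, 4, 0, 0, 0, 1], [4, 0, 4, 0, 0, 0, 1]])

```text
time: 4.53
eef_pos: [0.5514, 0.0241, 0.1855]
tcp_rot: [0.463, -3.101, 0.001]
ft_force: [-11.8, -3.6, 15.4]
grip_width: 0.0
finger_force: 10.3
```

```bash
python3 loc.py
```

```text
t 4.525 local mm [-1.630e+01 -1.000e-01  1.855e+02] F loc [-12.32   0.    15.36]
axes loc
 [[-1.    -0.001 -0.006]
 [-0.001  1.     0.   ]
 [ 0.006  0.    -1.   ]]
q [-0.12  0.45 -0.03  2.04  0.02  0.66  1.69]
```

The lid follows, but I'm pressing about 5 mm too far towards the hinge. I ease off radially and keep going along the arc.

Emit:
play_rows(series=[[5, 0, -1, 0, 0, 0, 1], [5, 0, 2, 0, 0, 0, 1], [4, 0, 4, 0, 0, 0, 1], [4, 0, 5, 0, 0, 0, 1], [4, 0, 5, 0, 0, 0, 1]])

```text
time: 5.15
eef_pos: [0.5301, 0.0176, 0.1699]
tcp_rot: [0.463, -3.1, 0.001]
ft_force: [-11.5, -3.4, 10.7]
grip_width: -0.0002
finger_force: 8.0
```

```bash
python3 loc.py
```

```text
t 5.15 local mm [-38.6  -0.2 169.9] F loc [-12.02   0.14  10.67]
axes loc
 [[-1.    -0.001 -0.007]
 [-0.001  1.     0.   ]
 [ 0.007  0.    -1.   ]]
q [-0.12  0.46 -0.03  2.1   0.03  0.6   1.7 ]
```

Emit:
play_rows(series=[[4, 0, -5, 0, 0, 0, 1], [0, 0, -12, 0, 0, 0, 1], [0, 0, -12, 0, 0, 0, 1], [-10, 0, 0, 0, 0, 0, 1], [-10, 0, 0, 0, 0, 0, 1]])

```text
time: 5.78
eef_pos: [0.5504, 0.0241, 0.1996]
tcp_rot: [-0.465, 3.106, 0.0]
ft_force: [-0.6, 0.3, -0.4]
grip_width: 0.0002
finger_force: 0.0
```

```bash
python3 loc.py
python3 - <<'E'
from h import *
from plant import viewer
p=[.567,.029,.295]; c,s_=np.cos(p[2]),np.sin(p[2])
ims=[]
for n in ("top","scene"):
    f=viewer.grab_frame(n); w=cloud(f); d=w[...,:2]-p[:2]; np.savez(n+"2.npz",**f)
    l=np.stack([c*d[...,0]+s_*d[...,1],-s_*d[...,0]+c*d[...,1],w[...,2]],-1).reshape(-1,3)*1000
    a=l[(abs(l[:,1]+45)<12)]
    print(n,[(x,np.median(a[(abs(a[:,0]-x)<5)][:,2]).round()) for x in range(-100,121,20) if (abs(a[:,0]-x)<5).any()])
    b=f["img"][130:280,240:400] if n=="top" else f["img"][140:290,270:430]
    ims.append(cv2.resize(b,None,fx=2.5,fy=2.5,interpolation=cv2.INTER_CUBIC))
cv2.imwrite("pics/s3.png",np.hstack(ims)[...,::-1])
E
```

```text
t 5.775 local mm [-17.3   0.2 199.6] F loc [-0.44  0.46 -0.39]
axes loc
 [[-1.    -0.002  0.001]
 [-0.002  1.    -0.   ]
 [-0.001 -0.    -1.   ]]
q [-0.12  0.43 -0.03  2.03  0.02  0.68  1.7 ]
top [(-100, np.float64(636.0)), (-80, np.float64(621.0)), (-60, np.float64(603.0)), (-40, np.float64(602.0)), (-20, np.float64(590.0)), (0, np.float64(571.0)), (20, np.float64(551.0))]
scene [(-100, np.float64(-0.0)), (-80, np.float64(69.0)), (-60, np.float64(511.0)), (-40, np.float64(486.0)), (-20, np.float64(421.0)), (0, np.float64(446.0)), (20, np.float64(528.0)), (40, np.float64(142.0)), (60, np.float64(132.0)), (80, np.float64(96.0)), (100, np.float64(1.0)), (120, np.float64(-0.0))]
```

View pics/s3.png

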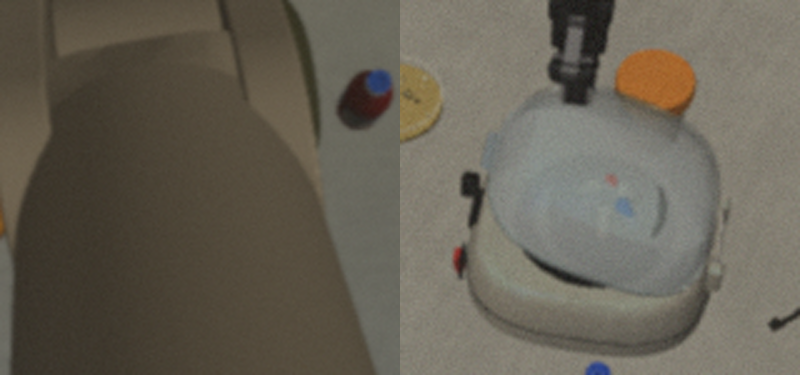

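The lid is about 0.3 rad open and the centrifuge has not moved: the rocker is still at scene (293,245). I now press on the flat top, so the force goes straight down.

Emit:
play_rows(series=[[0, 0, 12, 0, 0, 0, 1], [0, 0, 12, 0, 0, 0, 1], [1, 0, 8, 0, 0, 0, 1], [3, 0, 5, 0, 0, 0, 1], [3, 0, 5, 0, 0, 0, 1]])

```text
time: 6.5
eef_pos: [0.5422, 0.0215, 0.157]
tcp_rot: [0.465, -3.107, 0.0]
ft_force: [-1.0, -0.5, 0.6]
grip_width: -0.0
finger_force: 0.5
```

Emit:
play_rows(series=[[3, 0, 5, 0, 0, 0, 1], [3, 0, 5, 0, 0, 0, 1], [3, 0, 5, 0, 0, 0, 1], [3, 0, 5, 0, 0, 0, 1], [2, 0, 5, 0, 0, 0, 1]])

```text
time: 7.12
eef_pos: [0.529, 0.0175, 0.132]
tcp_rot: [0.465, -3.107, 0.0]
ft_force: [0.1, -0.3, 1.0]
grip_width: -0.0002
finger_force: 0.4
```

```bash
python3 loc.py
```

```text
t 7.125 local mm [-39.7   0.  132. ] F loc [ 0.02 -0.36  1.03]
axes loc
 [[-1.    -0.002 -0.   ]
 [-0.002  1.    -0.   ]
 [ 0.    -0.    -1.   ]]
q [-0.12  0.51 -0.03  2.13  0.03  0.5   1.69]
```

The lid follows with about 1 N. Here is the last stretch down to the stop.

Emit:
play_rows(series=[[0, 0, 3, 0, 0, 0, 1], [0, 0, 3, 0, 0, 0, 1], [0, 0, 2, 0, 0, 0, 1], [0, 0, 1, 0, 0, 0, 1], [0, 0, 1, 0, 0, 0, 1]])

```text
time: 7.75
eef_pos: [0.5291, 0.0175, 0.1247]
tcp_rot: [-0.465, 3.106, -0.0]
ft_force: [-11.7, -1.2, 45.1]
grip_width: -0.0
finger_force: 22.6
```

That pressed much harder than I meant: 45 N on the wrist. I back off straight up right away.

Emit:
play_rows(series=[[0, 0, -4, 0, 0, 0, 1], [0, 0, -12, 0, 0, 0, 1], [0, 0, -20, 0, 0, 0, 1], [10, 0, -20, 0, 0, 0, 1], [20, 0, -10, 0, 0, 0, 1]])

```text
time: 8.38
eef_pos: [0.5008, 0.0089, 0.1893]
tcp_rot: [-0.465, 3.105, -0.0]
ft_force: [-0.1, 0.2, 0.1]
grip_width: -0.0001
finger_force: 0.0
```

```bash
python3 loc.py
python3 - <<'E'
from h import *
from plant import viewer
p=[.567,.029,.295]; c,s_=np.cos(p[2]),np.sin(p[2])
f=viewer.grab_frame("scene"); w=cloud(f); d=w[...,:2]-p[:2]
l=np.stack([c*d[...,0]+s_*d[...,1],-s_*d[...,0]+c*d[...,1],w[...,2]],-1).reshape(-1,3)*1000
a=l[(abs(l[:,1]+30)<20)&(l[:,2]<150)]
print([(x,np.median(a[(abs(a[:,0]-x)<5)][:,2]).round()) for x in range(-100,121,20) if (abs(a[:,0]-x)<5).any()])
b=cv2.resize(f["img"][140:290,270:430],None,fx=4,fy=4,interpolation=cv2.INTER_CUBIC)
cv2.imwrite("pics/s4.png",b[...,::-1])
E
```

```text
t 8.375 local mm [-69.2  -0.  189.3] F loc [-0.07  0.22  0.13]
axes loc
 [[-1.    -0.003  0.002]
 [-0.003  1.    -0.   ]
 [-0.002 -0.    -1.   ]]
q [-0.1   0.39 -0.04  2.15  0.03  0.6   1.71]
[(-100, np.float64(-1.0)), (-80, np.float64(64.0)), (-60, np.float64(113.0)), (-40, np.float64(121.0)), (-20, np.float64(123.0)), (0, np.float64(124.0)), (20, np.float64(124.0)), (40, np.float64(122.0)), (60, np.float64(116.0)), (80, np.float64(91.0)), (100, np.float64(1.0)), (120, np.float64(-0.0))]
```

View pics/s4.png

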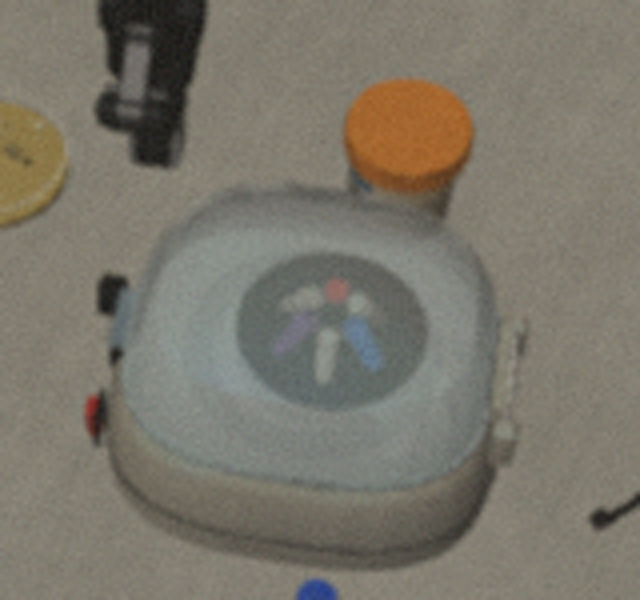

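The lid is flush shut: the dome top is flat at z about 124 mm. The rocker has not moved, still at scene (293,244). I move in front of the switch and tilt the tool so the fingers point forward and down.

Emit:
play_rows(series=[[15, -7, 0, 0, -0.08, 0, 1], [15, -7, 0, 0, -0.08, 0, 1], [15, -7, 0, 0, -0.08, 0, 1], [15, -7, 0, 0, -0.08, 0, 1], [15, -8, 0, 0, -0.08, 0, 1]])

```text
time: 9.05
eef_pos: [0.4392, -0.0413, 0.1777]
tcp_rot: [-0.422, 2.818, 0.067]
ft_force: [0.6, -0.8, 0.0]
grip_width: -0.0002
finger_force: 0.0
```

```bash
python3 loc.py
```

```text
t 9.05 local mm [-142.7  -30.1  177.7] F loc [ 0.3  -0.94  0.  ]
axes loc
 [[-0.957 -0.003  0.291]
 [-0.002  1.     0.004]
 [-0.291  0.003 -0.957]]
q [ 0.33  0.31 -0.37  2.45  0.22  0.11  1.64]
```

Emit:
play_rows(series=[[7, -1, 23, 0, 0, 0, 1], [7, -1, 23, 0, 0, 0, 1], [7, -1, 23, 0, 0, 0, 1], [7, -1, 23, 0, 0, 0, 1], [7, -1, 23, 0, 0, 0, 1]])

```text
time: 9.68
eef_pos: [0.4334, -0.053, 0.1258]
tcp_rot: [-0.428, 2.853, 0.028]
ft_force: [-0.8, 0.0, 0.2]
grip_width: 0.0001
finger_force: 0.0
```

```bash
python3 loc.py
python3 - <<'E'
from h import *
from plant import viewer
f=viewer.grab_frame("scene"); b=cv2.resize(f["img"][180:280,230:360],None,fx=6,fy=6,interpolation=cv2.INTER_CUBIC)
cv2.imwrite("pics/s5.png",b[...,::-1])
E
```

```text
t 9.675 local mm [-151.6  -39.6  125.8] F loc [-0.81  0.25  0.19]
axes loc
 [[-0.967 -0.     0.254]
 [-0.005  1.    -0.018]
 [-0.254 -0.019 -0.967]]
q [ 0.42  0.45 -0.52  2.49  1.6   0.17  0.26]
```

View pics/s5.png

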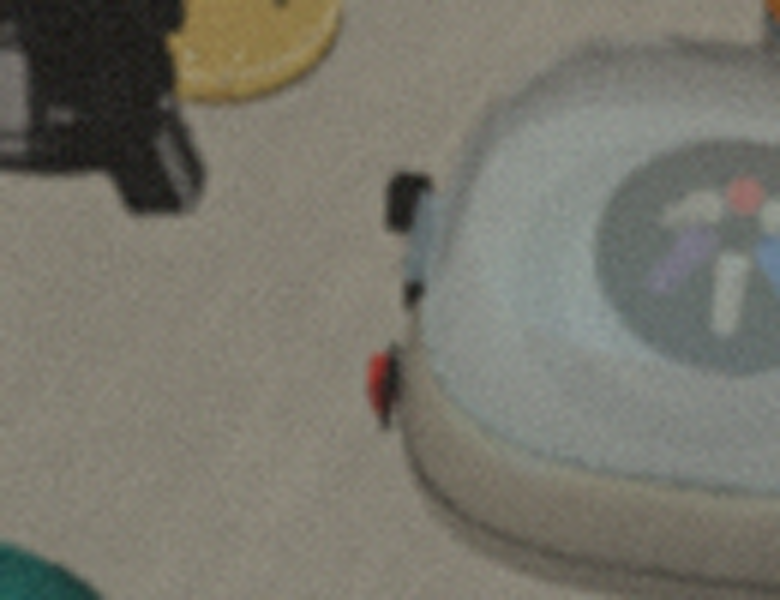

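The tips are left of the front at crop (165,200), and the red rocker is at (382,385). The wrist is near its limit, so I advance and descend in smaller steps.

Emit:
play_rows(series=[[-2, 0.5, 9, 0, 0, 0, 1], [-2, 0.5, 9, 0, 0, 0, 1], [-2, 0.5, 9, 0, 0, 0, 1], [-2, 0.5, 9, 0, 0, 0, 1], [-2, 0.5, 9, 0, 0, 0, 1]])

```text
time: 10.35
eef_pos: [0.4532, -0.0453, 0.0848]
tcp_rot: [-0.428, 2.854, 0.028]
ft_force: [1.0, -0.1, -0.3]
grip_width: -0.0001
finger_force: 0.0
```

```bash
python3 loc.py
```

```text
t 10.35 local mm [-130.5  -38.    84.8] F loc [ 0.93 -0.42 -0.3 ]
axes loc
 [[-0.968 -0.     0.253]
 [-0.005  1.    -0.018]
 [-0.253 -0.019 -0.967]]
q [ 0.5   0.6  -0.68  2.48  1.84  0.33  0.01]
```

Emit:
play_rows(series=[[0, 0.5, 8, 0, 0, 0, 1], [0, 0.5, 8, 0, 0, 0, 1], [0, 0.5, 8, 0, 0, 0, 1], [0, 0.5, 8, 0, 0, 0, 1], [0, 0.5, 8, 0, 0, 0, 1]])

```text
time: 10.98
eef_pos: [0.4631, -0.0404, 0.0459]
tcp_rot: [-0.428, 2.853, 0.028]
ft_force: [-0.4, -0.2, -0.6]
grip_width: 0.0005
finger_force: 0.0
```

```bash
python3 loc.py
python3 - <<'E'
from h import *
from plant import viewer
f=viewer.grab_frame("scene"); b=cv2.resize(f["img"][190:270,240:340],None,fx=7,fy=7,interpolation=cv2.INTER_CUBIC)
cv2.imwrite("pics/s6.png",b[...,::-1])
E
```

```text
t 10.975 local mm [-119.6  -36.2   45.9] F loc [-0.42 -0.13 -0.61]
axes loc
 [[-0.967 -0.     0.254]
 [-0.005  1.    -0.018]
 [-0.254 -0.019 -0.967]]
q [ 0.52  0.73 -0.76  2.48  1.97  0.47 -0.12]
```

View pics/s6.png

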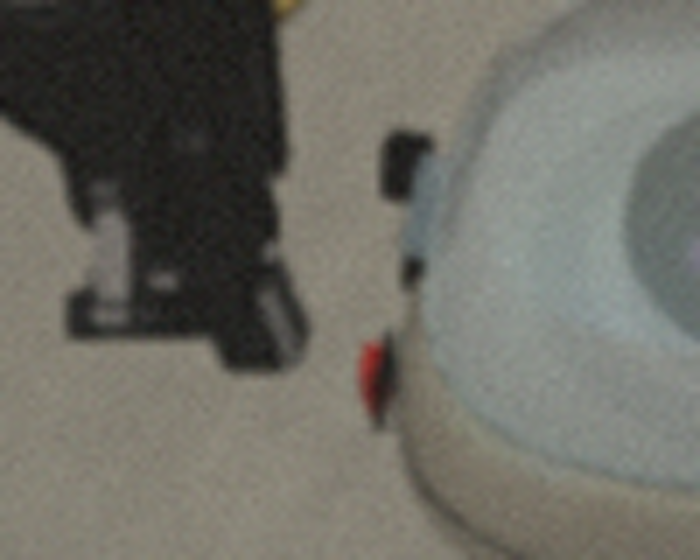

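The tip is in line with the rocker: fingertip corner at about (300,345), red rocker at (372,380), with a gap of about 14 mm. I advance slowly along the centrifuge's +x.

Emit:
play_rows(series=[[-3, 0, 0.8, 0, 0, 0, 1], [-2.4, 0, 0.6, 0, 0, 0, 1], [-2, 0, 0.5, 0, 0, 0, 1], [-2, 0, 0.5, 0, 0, 0, 1], [-1.5, 0, 0.4, 0, 0, 0, 1]])

```text
time: 11.65
eef_pos: [0.474, -0.0372, 0.0466]
tcp_rot: [-0.427, 2.852, 0.028]
ft_force: [-0.4, -0.5, 0.5]
grip_width: -0.0002
finger_force: 0.0
```

Emit:
play_rows(series=[[-1, 0, 0.25, 0, 0, 0, 1], [-0.8, 0, 0.2, 0, 0, 0, 1], [-0.6, 0, 0.15, 0, 0, 0, 1], [-0.5, 0, 0.15, 0, 0, 0, 1], [-0.3, 0, 0.1, 0, 0, 0, 1]])

```text
time: 12.28
eef_pos: [0.4769, -0.0362, 0.0464]
tcp_rot: [-0.427, 2.853, 0.028]
ft_force: [-0.2, 0.3, 0.1]
grip_width: -0.0001
finger_force: 0.2
```

```bash
python3 loc.py
```

```text
t 12.275 local mm [-105.1  -36.2   46.4] F loc [-0.13  0.39  0.11]
axes loc
 [[-0.967 -0.     0.254]
 [-0.005  1.    -0.018]
 [-0.254 -0.019 -0.967]]
q [ 0.49  0.72 -0.73  2.45  1.94  0.44 -0.08]
```

Emit:
play_rows(series=[[-0.6, 0, 0.15, 0, 0, 0, 1], [-0.6, 0, 0.15, 0, 0, 0, 1], [-0.5, 0, 0.15, 0, 0, 0, 1], [-0.4, 0, 0.1, 0, 0, 0, 1], [-0.4, 0, 0.1, 0, 0, 0, 1]])

```text
time: 12.9
eef_pos: [0.4785, -0.0357, 0.0465]
tcp_rot: [-0.428, 2.853, 0.028]
ft_force: [-6.5, -2.6, 9.2]
grip_width: -0.0004
finger_force: 5.5
```

The tip touches the rocker, but the push has an upward part (9 N), so the tip's lower edge is riding on the rocker's top edge. I back off, go 4.5 mm lower and press again.

Emit:
play_rows(series=[[2, 0, -0.5, 0, 0, 0, 1], [2, 0, -0.5, 0, 0, 0, 1], [0.6, 0, 2.2, 0, 0, 0, 1], [0.6, 0, 2.2, 0, 0, 0, 1], [-1, 0, 0.25, 0, 0, 0, 1]])

```text
time: 13.52
eef_pos: [0.4765, -0.0364, 0.0415]
tcp_rot: [-0.427, 2.853, 0.029]
ft_force: [0.7, 0.7, 0.1]
grip_width: 0.0004
finger_force: 0.0
```

Emit:
play_rows(series=[[-0.6, 0, 0.15, 0, 0, 0, 1], [-0.6, 0, 0.15, 0, 0, 0, 1], [-0.5, 0, 0.1, 0, 0, 0, 1], [-0.4, 0, 0.1, 0, 0, 0, 1], [-0.3, 0, 0.1, 0, 0, 0, 1]])

```text
time: 14.15
eef_pos: [0.4778, -0.036, 0.0417]
tcp_rot: [-0.428, 2.854, 0.028]
ft_force: [-6.2, -1.8, 3.0]
grip_width: -0.0001
finger_force: 3.1
```

```bash
python3 loc.py
```

```text
t 14.15 local mm [-104.2  -36.2   41.7] F loc [-6.48  0.12  3.02]
axes loc
 [[-0.967  0.     0.253]
 [-0.005  1.    -0.018]
 [-0.253 -0.019 -0.967]]
q [ 0.49  0.74 -0.73  2.45  1.95  0.45 -0.09]
```

Emit:
play_rows(series=[[2, 0, -0.5, 0, 0, 0, 1], [0, 0, -2.4, 0, 0, 0, 1], [-1.5, 0, 0.4, 0, 0, 0, 1], [-0.8, 0, 0.2, 0, 0, 0, 1], [-0.6, 0, 0.15, 0, 0, 0, 1]])

```text
time: 14.78
eef_pos: [0.4784, -0.0358, 0.0441]
tcp_rot: [-0.428, 2.854, 0.028]
ft_force: [-4.7, -1.3, 4.7]
grip_width: -0.0003
finger_force: 3.1
```

```bash
python3 loc.py
```

```text
t 14.775 local mm [-103.6  -36.2   44.1] F loc [-4.87  0.13  4.7 ]
axes loc
 [[-0.967 -0.     0.253]
 [-0.005  1.    -0.018]
 [-0.253 -0.019 -0.967]]
q [ 0.49  0.73 -0.73  2.45  1.94  0.45 -0.09]
```

I back off and compare the rocker before and after.

Emit:
play_rows(series=[[3, 0, -0.8, 0, 0, 0, 1], [5, 0, -1.3, 0, 0, 0, 1], [7, 0, -2, 0, 0, 0, 1], [7, 0, -2, 0, 0, 0, 1], [3, 0, -1, 0, 0, 0, 1]])

```text
time: 15.4
eef_pos: [0.4536, -0.0434, 0.0446]
tcp_rot: [-0.427, 2.853, 0.028]
ft_force: [0.2, 0.9, 0.8]
grip_width: -0.0002
finger_force: 0.0
```

```bash
python3 loc.py
python3 - <<'E'
from h import *
from plant import viewer
N=[viewer.grab_frame("scene") for _ in range(6)]
new=np.mean([f["img"].astype(float) for f in N],0); old=(load("scene")["img"].astype(float)+load("scene2")["img"])/2
o=[]
for im in (old,new):
    c=im[232:257,280:305]; red=np.clip(c[...,0]-np.maximum(c[...,1],c[...,2])-15,0,None); v,u=np.mgrid[232:257,280:305]
    print("red sum",red.sum().round(),"centroid",(red*u).sum()/red.sum(),(red*v).sum()/red.sum(), "rows",red.sum(1)[4:20].round(), "u by row",[(round(float((r*u[0]).sum()/r.sum()),1) if r.sum()>30 else None) for r in red[4:20]])
    o.append(cv2.resize(np.clip(c*1.4,0,255).astype(np.uint8),(390,390),interpolation=cv2.INTER_CUBIC))
cv2.imwrite("pics/s7.png",np.hstack(o)[...,::-1])
E
```

```text
t 15.4 local mm [-129.6  -36.3   44.6] F loc [0.49 0.82 0.81]
axes loc
 [[-0.967  0.     0.254]
 [-0.005  1.    -0.018]
 [-0.254 -0.019 -0.967]]
q [ 0.54  0.74 -0.77  2.5   2.    0.48 -0.14]
red sum 1092.0 centroid 292.31287219422813 242.2638570774164 rows [  0.   0.  16. 111. 176. 187. 158. 130.  90.  74.  72.  46.  30.   0.
   0.   0.] u by row [None, None, None, 292.7, 292.6, 292.4, 292.2, 292.0, 291.9, 292.0, 292.3, 292.4, None, None, None, None]
red sum 872.0 centroid 292.663862332696 243.0001912045889 rows [  0.   0.   8.  78. 115. 128. 107.  87.  60.  62.  84.  86.  52.   4.
   0.   0.] u by row [None, None, None, 293.3, 293.2, 293.0, 292.9, 292.7, 292.4, 292.2, 292.1, 292.1, 292.0, None, None, None]
```

View pics/s7.png

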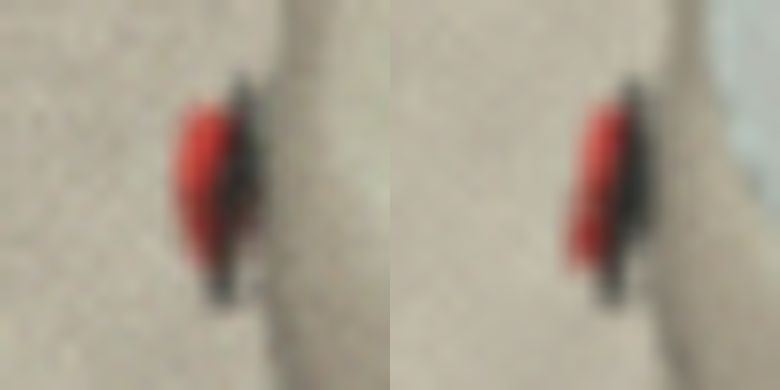

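On the right (after pressing) the upper half of the rocker is in and the lower half, at about (585,250), sticks out; on the left (before) it was the other way round. So it has flipped. One firmer press near the upper edge makes sure it is fully in.

Emit:
play_rows(series=[[-6, 0, 0.9, 0, 0, 0, 1], [-6, 0, 0.9, 0, 0, 0, 1], [-6, 0, 0.9, 0, 0, 0, 1], [-4, 0, 0.8, 0, 0, 0, 1], [-2, 0, 0.5, 0, 0, 0, 1]])

```text
time: 16.32
eef_pos: [0.4778, -0.0359, 0.047]
tcp_rot: [-0.428, 2.852, 0.028]
ft_force: [0.2, -0.5, 0.9]
grip_width: 0.0001
finger_force: 0.0
```

Emit:
play_rows(series=[[-0.8, 0, 0, 0, 0, 0, 1], [-0.7, 0, 0, 0, 0, 0, 1], [-0.6, 0, 0, 0, 0, 0, 1], [-0.3, 0, 0, 0, 0, 0, 1], [-0.3, 0, 0, 0, 0, 0, 1]])

```text
time: 16.95
eef_pos: [0.4794, -0.0355, 0.0475]
tcp_rot: [-0.427, 2.853, 0.028]
ft_force: [-2.6, -0.6, 0.6]
grip_width: 0.0002
finger_force: 1.0
```

```bash
python3 loc.py
```

```text
t 16.95 local mm [-102.5  -36.2   47.5] F loc [-2.64  0.14  0.63]
axes loc
 [[-0.967  0.     0.254]
 [-0.005  1.    -0.018]
 [-0.254 -0.019 -0.967]]
q [ 0.49  0.72 -0.72  2.44  1.93  0.43 -0.07]
```

Emit:
play_rows(series=[[-0.3, 0, 0, 0, 0, 0, 1], [-0.3, 0, 0, 0, 0, 0, 1], [-0.2, 0, 0, 0, 0, 0, 1], [0, 0, 0, 0, 0, 0, 1], [0, 0, 0, 0, 0, 0, 1]])

```text
time: 17.58
eef_pos: [0.48, -0.0353, 0.0476]
tcp_rot: [-0.427, 2.854, 0.028]
ft_force: [-4.8, -1.4, 0.1]
grip_width: -0.0004
finger_force: 2.1
```

Emit:
play_rows(series=[[4, 0, -1, 0, 0, 0, 1], [8, 0, -2, 0, 0, 0, 1], [10, 0, -3, 0, 0, 0, 1], [6, 0, -10, 0, 0, 0, 1], [0, 0, -15, 0, 0, 0, 1]])

```text
time: 18.2
eef_pos: [0.4459, -0.045, 0.0708]
tcp_rot: [-0.427, 2.854, 0.03]
ft_force: [0.9, 0.4, -0.2]
grip_width: -0.0001
finger_force: 0.0
```

```bash
python3 loc.py
python3 - <<'E'
from h import *
from plant import viewer
N=[viewer.grab_frame("scene") for _ in range(6)]
im=np.mean([f["img"].astype(float) for f in N],0)
c=im[232:257,280:305]; red=np.clip(c[...,0]-np.maximum(c[...,1],c[...,2])-15,0,None); v,u=np.mgrid[232:257,280:305]
print("red sum",red.sum().round(),"rows",red.sum(1)[4:20].round(),[(round(float((r*u[0]).sum()/r.sum()),1) if r.sum()>30 else None) for r in red[4:20]])
p=[.567,.029,.295]; k,s_=np.cos(p[2]),np.sin(p[2]); w=cloud(N[0]); d=w[...,:2]-p[:2]
l=np.stack([k*d[...,0]+s_*d[...,1],-s_*d[...,0]+k*d[...,1],w[...,2]],-1).reshape(-1,3)*1000
a=l[(abs(l[:,1]+30)<20)&(l[:,2]<150)]
print([(x,np.median(a[(abs(a[:,0]-x)<5)][:,2]).round()) for x in range(-100,121,20) if (abs(a[:,0]-x)<5).any()])
# image shift of the centrifuge base and knob against the first picture
o=cv2.cvtColor(load("scene")["img"],cv2.COLOR_RGB2GRAY); g=cv2.cvtColor(im.astype(np.uint8),cv2.COLOR_RGB2GRAY)
for n,(x,y,ww,h) in {"base":(300,262,70,25),"petri":(245,160,45,40),"bottle":(332,282,30,50)}.items():
    r=cv2.matchTemplate(g[y-6:y+h+6,x-6:x+ww+6],o[y:y+h,x:x+ww],cv2.TM_CCOEFF_NORMED); print(n,np.array(cv2.minMaxLoc(r)[3])-6,r.max())
E
```

```text
t 18.2 local mm [-137.4  -35.6   70.8] F loc [ 0.95  0.09 -0.18]
axes loc
 [[-0.967  0.     0.253]
 [-0.004  1.    -0.017]
 [-0.253 -0.018 -0.967]]
q [ 0.53  0.65 -0.74  2.5   1.92  0.4  -0.07]
red sum 737.0 rows [ 0.  0.  2. 52. 84. 87. 77. 73. 57. 66. 89. 91. 57.  2.  0.  0.] [None, None, None, 293.6, 293.4, 293.3, 293.1, 292.8, 292.5, 292.2, 292.0, 291.9, 291.9, None, None, None]
[(-100, np.float64(-0.0)), (-80, np.float64(62.0)), (-60, np.float64(113.0)), (-40, np.float64(121.0)), (-20, np.float64(124.0)), (0, np.float64(125.0)), (20, np.float64(124.0)), (40, np.float64(123.0)), (60, np.float64(116.0)), (80, np.float64(91.0)), (100, np.float64(1.0)), (120, np.float64(-0.0))]
base [0 0] 0.97199064
petri [-6  3] 0.09744151
bottle [0 0] 0.99471337
```

The rocker went further in and the lid is still shut. Nothing else has moved. One more press up to the stop, to be certain.

Emit:
play_rows(series=[[0, 0, 15, 0, 0, 0, 1], [-6, 0, 10, 0, 0, 0, 1], [-10, 0, 3, 0, 0, 0, 1], [-8, 0, 2, 0, 0, 0, 1], [-3.4, 0, 1, 0, 0, 0, 1]])

```text
time: 19.12
eef_pos: [0.4802, -0.035, 0.0479]
tcp_rot: [-0.428, 2.853, 0.028]
ft_force: [-5.9, -1.7, 2.1]
grip_width: -0.0002
finger_force: 3.5
```

Emit:
play_rows(series=[[-0.5, 0, 0, 0, 0, 0, 1], [-0.4, 0, 0, 0, 0, 0, 1], [-0.3, 0, 0, 0, 0, 0, 1], [-0.2, 0, 0, 0, 0, 0, 1], [0, 0, 0, 0, 0, 0, 1]])

```text
time: 19.75
eef_pos: [0.4802, -0.0351, 0.0479]
tcp_rot: [-0.428, 2.854, 0.028]
ft_force: [-5.3, -1.0, 3.3]
grip_width: 0.0002
finger_force: 3.4
```

```bash
python3 loc.py
```

```text
t 19.75 local mm [-101.6  -36.1   47.9] F loc [-5.4   0.61  3.29]
axes loc
 [[-0.967 -0.     0.253]
 [-0.005  1.    -0.018]
 [-0.253 -0.018 -0.967]]
q [ 0.49  0.72 -0.72  2.44  1.92  0.43 -0.07]
```

The rocker is at its stop: the tip no longer advances. I retreat well clear.

Emit:
play_rows(series=[[4, 0, -1, 0, 0, 0, 1], [8, 0, -2, 0, 0, 0, 1], [10, 0, -3, 0, 0, 0, 1], [10, 0, -10, 0, 0, 0, 1], [0, 0, -20, 0, 0, 0, 1]])

```text
time: 20.38
eef_pos: [0.4409, -0.0463, 0.0744]
tcp_rot: [-0.427, 2.855, 0.03]
ft_force: [-0.2, 0.4, 0.6]
grip_width: -0.0
finger_force: 0.0
```

Emit:
play_rows(series=[[0, 0, -20, 0, 0, 0, 1], [0, 0, -10, 0, 0, 0, 1], [0, 0, 0, 0, 0, 0, 1], [0, 0, 0, 0, 0, 0, 1], [0, 0, 0, 0, 0, 0, 1]])

```text
time: 21.0
eef_pos: [0.4352, -0.0476, 0.1032]
tcp_rot: [-0.427, 2.853, 0.029]
ft_force: [-0.9, 0.1, -0.2]
grip_width: -0.0003
finger_force: 0.0
```

```bash
python3 loc.py
python3 - <<'E'
from h import *
from plant import viewer, ticket
N=[viewer.grab_frame("scene") for _ in range(6)]
im=np.mean([f["img"].astype(float) for f in N],0)
c=im[232:257,280:305]; red=np.clip(c[...,0]-np.maximum(c[...,1],c[...,2])-15,0,None); v,u=np.mgrid[232:257,280:305]
print("rows",red.sum(1)[4:20].round(),[(round(float((r*u[0]).sum()/r.sum()),1) if r.sum()>30 else None) for r in red[4:20]])
print(ticket.close_job())
E
```

```text
t 21.0 local mm [-148.4  -35.   103.2] F loc [-0.8   0.36 -0.17]
axes loc
 [[-0.967 -0.     0.254]
 [-0.005  1.    -0.017]
 [-0.254 -0.018 -0.967]]
q [ 0.5   0.54 -0.66  2.5   1.8   0.28  0.05]
rows [ 0.  0.  1. 54. 84. 83. 75. 73. 55. 68. 86. 92. 53.  3.  0.  0.] [None, None, None, 293.6, 293.4, 293.3, 293.0, 292.8, 292.5, 292.2, 292.0, 291.9, 291.9, None, None, None]
the job is handed in; nothing more can be done
None
```

The job is handed in with the lid shut, the rocker pressed on to its stop and the hand clear, but the wrist read about 45 N as the lid reached its stop, so the run may have failed the 40 N limit; no verdict came back.

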